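Fill an object cell from the amber bead dispenser

TASK

Pull the slide gate of the amber bead dispenser open so that all five amber beads drop into the glass object cell under its spout, then push the gate fully home until its catch has drawn it shut, and let go. Leave the cell where it stands, the green dispenser shut and the other things on the table undisturbed.

Things in the scene. Friction and masses are not known exactly. Their poses are not given: they have to be found in the camera images.
- amber_dispenser: Bead dispenser, amber rim band, five amber beads in a clear funnel; fixed. White foot 140 x 110 x 8 mm, centred 15 mm to +x of the origin (table height); the gate's tab is on its -x side, towards the robot. Rails at y +-44 mm, z 96-118 mm. Funnel axis x +20 mm: throat 62 mm across (z 113-148 mm) flaring to 120 mm at z 203 mm, clear spout z 66-101 mm.
- amber_dispenser_gate (a joint): Smoked slide gate under the amber funnel: 0 shut, 0.070 m fully open (hard stops), slides along the dispenser's -x; beads all fall at 0.060 m or more. Rubs with 2.5 N. Spring catch: pushing shut, a bump of 6 N (up to 15 N if met fast) resists from 11 to 5 mm open: push on through it; only in the last 2 mm does the catch draw it home, let go earlier it stays ajar. Opening takes about 7 N.
- amber_dispenser_tab (a point): Grip point of the amber brass tab, moves with the gate. Upright block 14 (x) x 16 (y) x 34 mm, z 110-144 mm; this point on its axis at z 130 mm, 70 mm to -x of the dispenser's origin when shut; tongue below 16 mm wide; 25 mm free each side along y. The flare hinders an upright gripper over the shut tab: lean 25 to 35 degrees, fingers pointing down and to the dispenser's +x, closing along its y.
- amber_dispenser_spout (a point): Centre of the lower mouth of the amber spout, 66 mm above the table.
- cell: Clear glass object cell, an open round cup 74 mm across, 40 mm high, wall 4 mm, floor 5 mm, loose, standing on the amber dispenser's foot right under the spout. Origin under its centre.
- green_dispenser: The same kind of dispenser with a green rim band and green beads, with its own cell: same size and layout, fixed, not to be used.
- green_dispenser_gate (a joint): Gate of the green dispenser, built like the amber one, 0 = shut; to be left shut.
- green_dispenser_tab (a point): Grip point of the green gate's brass pull tab.
- bead0_center (a point): Centre of an amber glass bead, 20 mm across, about 10 g; at the start in the amber funnel's throat, resting on the gate.
- bead1_center (a point): Centre of an amber glass bead, 20 mm across, about 10 g; at the start in the amber funnel's throat, resting on the gate.
- bead2_center (a point): Centre of an amber glass bead, 20 mm across, about 10 g; at the start in the amber funnel's throat, resting on the gate.
- bead3_center (a point): Centre of an amber glass bead, 20 mm across, about 10 g; at the start in the amber funnel's throat, resting on the gate.
- bead4_center (a point): Centre of an amber glass bead, 20 mm across, about 10 g; at the start in the amber funnel's throat, resting on the gate.
- end_cap: Bystander on the table: open copper end cap lying mouth up, 60 mm across, 22 mm high, origin under its centre.
- ferrule: Bystander on the table: nickel-plated ring standing on end, 48 mm across, 28 mm high, origin under its centre.
- prism: Bystander on the table: red glass triangular prism lying on the table along its own x, 90 mm long, 32 mm high, origin under its middle.
- barrel: Bystander on the table: eight-sided rosewood kaleidoscope barrel with brass bands lying along its own x, 160 mm long, 42 mm thick, origin under its middle.
- driver: Bystander on the table: screwdriver lying along its own x, 160 mm long, at most about 35 mm high, origin under it.
Not all that is in view belongs to the job. What is meant by the cell is not brown, and is the smaller of those in its own colour.

How it is judged:
By the outcome, as a careful person would: the job done as asked, in the order asked, and still so for the second after the job is handed in, with the robot touching nothing.
It also fails if it takes over 42 s, if anything falls off the work surface, if the arm or the gripper's body presses on something with over 40 N, if the wrist force passes 120 N, or if a joint passes its speed limit or range.

ROBOT

A 6-joint arm with a two-finger parallel gripper is mounted at the origin on the work surface. World frame = base frame: x ahead of the robot, y to its left, z up, the work surface at z = 0. Lengths are in m, angles in degrees, forces in N, time in s.
With the tool pointing down it reaches from about 0.375 to 0.9 m from the base axis. Payload 3.1 kg.
Tool frame: the origin (TCP) lies on the centre line of the jaws, within the pads' length; the fingertips stand 17 mm ahead of it and the grasp point (between the pads) lies 2 mm behind it; z points along the fingers, y is the line along which they close (so a half turn about z gives the same grasp; the last joint's range is limited). The gripper opens to 87 mm and grips with 3 to 60 N. Pads are 19 mm wide; open, the fingers measure 117 mm over their backs; the gripper's body (75 mm by 190 mm) begins 51 mm behind the grasp point.
Start: joints at [54.632, 30.224, 82.088, -0, 67.689, -10.227], TCP at [0.265, 0.566, 0.24] pointing down, gripper open.
Joint ranges: [-176.69, 176.69], [-43.24, 126.21], [12.49, 139.97], [-82, 262], [0, 151.66], [-163.58, 163.58]. Speed limits (degrees/s): [159.86, 159.86, 180, 180, 180, 180].

INTERFACE

Orientations are given as a 3x3 rotation matrix whose columns are the frame's x, y, z axes.
In Python, from rig import bot, imaging, finder gives the robot as it stands. The module is installed in compiled form; this text tells all that it offers.
- The arm moves only by the tool play_rows, never from a script. Its argument "motion" is a list that holds one entry, the list of rows, each a list of 6 numbers: the shift along the tool's x, y, z in m, then the turn, a rotation vector about the tool's x, y, z in degrees. In form: [[[dx, dy, dz, wx, wy, wz], ...]]. A call has 1 to 8 rows; each row is the pose to reach, as a shift and turn from the pose commanded when the call began, along the tool's axes at that moment; what a row does not reach only later rows make up. A row lasts 1/12 s, in which the tool goes at most 41.7 mm and 7.16 degrees, less where a joint would pass 70% of its speed; a pose out of reach is approached as far as the arm can. A call with a gripper value outside its range is refused whole. "fingers" is the finger opening in m, from 0 to 0.087, set as the call begins (left out, the last holds). The fingers move at their own pace and stop on an object; the grip force is fixed at half the most. Time passes only in rows, so rows that repeat a pose let the fingers close. It gives the time, the measured TCP pose, the force, the opening and the grip force at its end, in the units of the state.
- bot.read_state(): the state, without advancing time (a new reading comes with each control period).
- imaging.capture(name): name is "scene" or "top" or "wrist"; returns a dict with "frame" (420x560x3 uint8, red, green, blue), "camera_matrix" (3x3 intrinsics, pixels), "R" (3x3) and "t" (3): a world point X has camera coordinates R X + t. Camera axes: x right, y down, z forward; pixel columns grow to the right and rows downward; lengths in m; the calibration is good to about 2 mm. A picture is of the moment at which its call begins. There is no depth.
- bot.hand_in(): hands the job in; it is judged then, once.
Trained networks look in the newest picture that a camera, given by its name, has taken for a name from the list of things; names that differ only in an ending like _2 or _b are one class to them, and where a whole thing is asked for, a point or a joint stands for the part that bears it (a point fixed in the world has none). Each returns a list of dicts, best first, with "confidence" (0 to 1); they miss things now and then, are a little off and sometimes report something else, mostly with a low value. They report only what shows in the picture. A call takes as long as a camera call. They do not tell look-alikes from the thing itself.
- finder.recognise(camera, name): "at" ([x, y, z] in m, in world coordinates, good to about 4 mm: the middle of the surface that is visible of it).
- finder.outline_of(camera, name): "pixels" (420x560 bool, what is visible of it).
The state is a dict: "time_s": time; "joint_positions": joint angles; "qvel": joint speeds; "tau": joint torques, N m; "position": TCP position; "tcp_rot": TCP orientation; "force": force on the tool from outside, world axes, zero at the start; "moment": the same for the moment, N m; "opening": opening from 0.0 (shut) to 1.0 (fully open); "grasp_force": force on a finger pad.
Only numpy, scipy, OpenCV 4.12 (cv2) and the standard library are available. Lean on these libraries where they do the work, as an engineer would, in place of code of your own. Each camera call takes 0.05 s, during which the arm holds its last target. There are 200 camera calls.

## Working session

There is one attempt and no reset: what is moved stays moved. The work goes in short steps, Python scripts to look and compute and a tool call to move; the robot and the scene stay as the last step left them, time stands still between calls to the robot, and variables do not carry over. Pictures are saved under pics/ and viewed, at most 10 in all, crops included, and the job is handed in when it is done.

Besides the shell and the picture viewer there is one more tool, called as name([rows], argument=value, ...), one row to a line, values as JSON. play_rows: Moves the arm, as the interface text tells. Its arguments: {"type":"object","properties":{"motion":{"type":"array"},"fingers":{"type":"number"}},"required":["motion"]}

```bash
mkdir -p pics; python3 - <<'E'
from rig import bot, imaging, finder
import cv2, numpy as np
s=bot.read_state(); print(s['time_s'],np.round(s['position'],4),np.round(s['tcp_rot'],3).tolist(),s['opening'])
ims=[]
for c in ['scene','top']:
    d=imaging.capture(c); cv2.imwrite(f'pics/{c}0.png',d['frame'][:,:,::-1])
    print(c,np.round(d['camera_matrix'],1).tolist(),np.round(d['R'],3).tolist(),np.round(d['t'],3).tolist())
    for n in ['amber_dispenser','amber_dispenser_tab','green_dispenser_tab','cell','bead0_center']:
        print(n,[(np.round(r['at'],3).tolist(),round(r['confidence'],2)) for r in finder.recognise(c,n)][:4])
E
```

```text
0.0 [0.2651 0.5652 0.2386] [[-0.905, 0.425, -0.001], [0.425, 0.905, -0.002], [0.0, -0.002, -1.0]] 1.0022526678860153
scene [[443.8, 0.0, 269.5], [0.0, 443.8, 203.0], [0.0, 0.0, 1.0]] [[0.809, 0.588, -0.0], [0.358, -0.493, -0.793], [-0.467, 0.641, -0.609]] [-0.405, -0.106, 1.454]
amber_dispenser [([0.694, -0.216, 0.123], 0.79), ([0.654, -0.226, 0.113], 0.42)]
amber_dispenser_tab [([0.654, -0.223, 0.106], 0.9)]
green_dispenser_tab [([0.702, -0.22, 0.124], 0.66), ([0.615, 0.184, 0.11], 0.65), ([0.656, -0.226, 0.106], 0.18)]
cell [([0.676, -0.362, 0.019], 0.92), ([0.707, -0.062, 0.017], 0.7), ([0.708, -0.23, 0.021], 0.64)]
bead0_center []
top [[501.7, 0.0, 277.4], [0.0, 501.7, 211.6], [0.0, 0.0, 1.0]] [[-0.021, -1.0, 0.019], [-0.993, 0.018, -0.115], [0.115, -0.021, -0.993]] [-0.008, 0.538, 1.374]
amber_dispenser [([0.688, -0.204, 0.163], 0.72)]
amber_dispenser_tab [([0.598, 0.396, 0.019], 0.74), ([0.647, -0.213, 0.107], 0.5), ([0.688, -0.202, 0.166], 0.15)]
green_dispenser_tab [([0.611, 0.19, 0.107], 0.87)]
cell [([0.684, -0.368, 0.007], 0.84), ([0.68, -0.065, 0.005], 0.83), ([0.671, -0.188, 0.02], 0.61)]
bead0_center []
```

View pics/scene0.png

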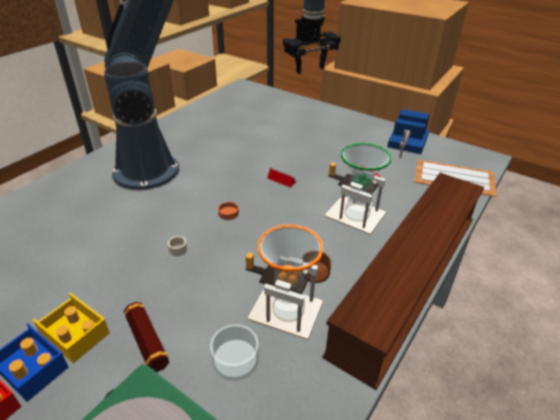

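View pics/top0.png

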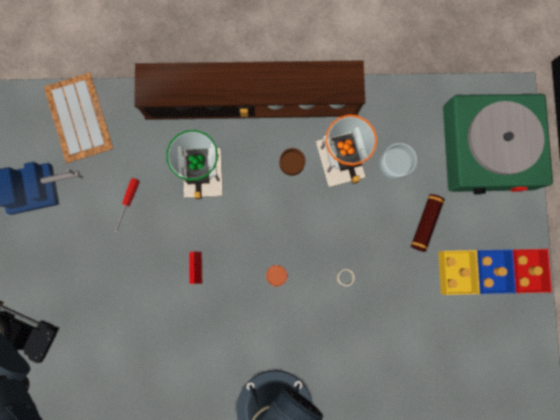

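The scene picture shows the amber dispenser (rim at about 290,247, tab at 250,262, cell at 288,303). The green dispenser is at (366,157). In the top view the amber rim is at (351,139), its tab at (355,180), the green rim at (192,155).

Cell candidates in the top view are the clear wide bowl (398,160), the brown bowl (291,161) and the clear cup under the amber spout (about 345,150). The cup under the spout is the smaller clear one, so it fits. I'll confirm it in an enlarged crop.

```bash
python3 - <<'E'
import cv2, numpy as np
a=cv2.imread('pics/scene0.png')[220:380,205:345]; b=cv2.imread('pics/top0.png')[105:205,300:430]
a=cv2.resize(a,None,fx=2.8,fy=2.8,interpolation=3); b=cv2.resize(b,None,fx=2.8,fy=2.8,interpolation=3)
out=np.zeros((448,392+364+4,3),np.uint8); out[:a.shape[0],:392]=a; out[:b.shape[0],396:]=b
cv2.imwrite('pics/crop0.png',out)
E
```

```text
(no output)
```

View pics/crop0.png

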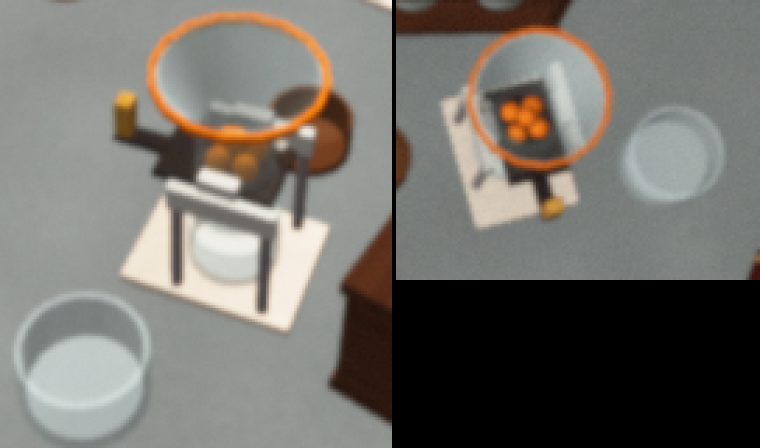

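The crop shows five amber beads in the amber funnel and, under its spout, the small clear cup at (235,245) in the crop; that is the cell. The wide clear bowl beside it at (80,365) is larger. Next I fit the dispenser pose to these points in both views.

```bash
cat > h.py <<'E'
from rig import bot, imaging, finder
import cv2, numpy as np
from scipy.optimize import least_squares
from scipy.spatial.transform import Rotation as Ro
def proj(d,X): 
    p=d['camera_matrix']@(d['R']@np.asarray(X,float)+d['t']); return p[:2]/p[2]
def tri(obs):
    A=[]
    for d,uv in obs:
        P=d['camera_matrix']@np.c_[d['R'],d['t']]; A+=[uv[0]*P[2]-P[0],uv[1]*P[2]-P[1]]
    v=np.linalg.svd(np.array(A))[2][-1]; return v[:3]/v[3]
def w(p,l): # local->world
    c,s=np.cos(p[2]),np.sin(p[2]); return np.array([p[0]+c*l[0]-s*l[1],p[1]+s*l[0]+c*l[1],l[2]])
E
python3 - <<'E'
from h import *
S=imaging.capture('scene');T=imaging.capture('top')
print('rim',tri([(S,(290.4,246.8)),(T,(351.4,139.6))]),'tabtop',tri([(S,(249.6,254)),(T,(355.4,180))]),'footBL',tri([(S,(248.6,317.9)),(T,(365,177.5))]))
for a in ['amber_dispenser_tab']:
  for c,n in ((S,'scene'),(T,'top')):
    for r in finder.outline_of(n,a)[:2]:
        m=r['pixels']; ys,xs=np.nonzero(m); print(n,r['confidence'],xs.mean(),ys.mean(),xs.min(),xs.max(),ys.min(),ys.max())
# foot corners local: x -55..85, y +-55, z .008
obs=[(T,(316.4,141.1),(.085,.055,.008)),(T,(329.3,186.4),(-.055,.055,.008)),(T,(365,177.5),(-.055,-.055,.008)),
(S,(248.6,317.9),(-.055,-.055,.008)),(S,(308.2,337.9),(.085,-.055,.008)),(S,(322.1,301.1),(.085,.055,.008)),
(T,(351.4,139.6),(.02,0,.203)),(S,(290.4,246.8),(.02,0,.203)),(S,(249.6,254),(-.07,0,.144)),(T,(355.4,180),(-.07,0,.144))]
f=lambda p:np.concatenate([proj(d,w(p,l))-uv for d,uv,l in obs])
r=least_squares(f,[.7,-.2,.2],loss='soft_l1')
print(r.x,np.degrees(r.x[2]));print(np.round(f(r.x).reshape(-1,2),1).tolist());print('tab',w(r.x,(-.07,0,.13)))
for k in 'ST': print(-eval(k)['R'].T@eval(k)['t'])
E
```

```text
rim [ 0.69790651 -0.20390318  0.19972544] tabtop [ 0.60569176 -0.22036705  0.1404376 ] footBL [ 0.63740838 -0.27247791  0.00410915]
scene 0.64 271.96019108280257 275.06847133757964 246 310 254 294
top 0.82 350.009009009009 170.74324324324326 338 359 162 182
[ 0.6780369  -0.20759308  0.23500376] 13.464723620698864
[[-0.7, -1.2], [-0.9, -0.4], [0.1, -0.9], [-2.0, -0.6], [-1.2, 0.1], [0.4, -0.9], [-0.5, -0.6], [-0.6, -1.5], [-0.5, 0.6], [1.1, -2.4]]
tab [ 0.60996096 -0.22389234  0.13      ]
[ 1.04371954 -0.74614458  0.80243802]
[0.37627871 0.01086402 1.42682418]
```

Both views agree: rim at z 0.200 (should be 0.203), tab top at 0.140 (0.144), foot at 0.004 (0.008). Dispenser origin is about (0.678, -0.208), yaw 13.5°. I'll move now and refine with the wrist camera.

```bash
cat >> h.py <<'E'
def Rt(yaw,lean):
    a=np.radians(yaw);l=np.radians(lean)
    xd=np.array([np.cos(a),np.sin(a),0]);y=np.array([-np.sin(a),np.cos(a),0])
    z=np.sin(l)*xd-np.cos(l)*np.array([0,0,1]); return np.c_[np.cross(y,z),y,z]
def go(p,R,s=None,P=None,Q=None):
    s=s or bot.read_state(); P=np.array(s['position'] if P is None else P);Q=np.array(s['tcp_rot'] if Q is None else Q)
    return np.round(np.r_[Q.T@(np.array(p)-P),np.degrees(Ro.from_matrix(Q.T@R).as_rotvec())],4).tolist()
E
python3 - <<'E'
from h import *
s=bot.read_state()
print(go([.42,.25,.26],np.array(s['tcp_rot']),s))
print(go([.55,-.236,.24],Rt(13.5,30),s,P=[.42,.25,.26]))
E
```

```text
[-0.274, -0.2202, -0.0204, 0.0, 0.0, 0.0]
[-0.3242, -0.3847, 0.02, -10.1109, -28.8441, -37.7434]
```

play_rows([
  [[-0.034,-0.027,-0.0025,0,0,0],[-0.068,-0.055,-0.005,0,0,0],[-0.102,-0.082,-0.0075,0,0,0],[-0.137,-0.11,-0.01,0,0,0],[-0.17,-0.137,-0.0125,0,0,0],[-0.205,-0.165,-0.015,0,0,0],[-0.24,-0.192,-0.018,0,0,0],[-0.274,-0.22,-0.02,0,0,0]],
])

```text
time_s: 1.47
position: [0.4127, 0.2653, 0.2591]
tcp_rot: [[-0.905, 0.425, 0.001], [0.425, 0.905, 0.0], [-0.001, 0.001, -1.0]]
force: [0.7, 0.7, 0.7]
opening: 1.001
grasp_force: 0.0
```

play_rows([
  [[-0.024,-0.028,0.002,-1,-3,-4],[-0.05,-0.058,0.003,-2.5,-7,-9],[-0.074,-0.088,0.005,-3.5,-10,-13],[-0.098,-0.117,0.006,-5,-14,-18],[-0.124,-0.147,0.008,-6,-17,-22],[-0.148,-0.176,0.009,-7,-20,-27],[-0.173,-0.206,0.011,-8.5,-24,-32],[-0.198,-0.236,0.012,-10.1,-28.8,-37.7]],
], fingers=0.06)

```text
time_s: 2.13
position: [0.4733, 0.0416, 0.2486]
tcp_rot: [[-0.921, -0.087, 0.38], [-0.063, 0.995, 0.075], [-0.385, 0.046, -0.922]]
force: [-0.1, 0.0, 0.1]
opening: 0.691
grasp_force: 0.0
```

```bash
python3 - <<'E'
from h import *
s=bot.read_state(); print(s['time_s'],s['position'],np.round(s['joint_positions'],1),s['opening'])
print(go([.55,-.236,.24],Rt(13.5,30),s))
E
```

```text
2.1333 [0.47329292 0.04156814 0.24856766] [ -14.6   11.4  117.9   18.9   31.4 -123.6] 0.6913657454241776
[-0.0499, -0.2833, 0.0161, -1.4349, -7.135, -8.7784]
```

play_rows([
  [[0,-0.035,0.002,0,0,0],[0,-0.07,0.004,0,0,0],[0,-0.105,0.006,0,0,0],[0,-0.14,0.008,0,0,0],[0,-0.175,0.01,0,0,0],[0,-0.195,0.01,0,0,0],[0,-0.195,0.01,0,0,0],[0,-0.195,0.01,0,0,0]],
], fingers=0.034)

```text
time_s: 2.8
position: [0.4935, -0.1515, 0.2297]
tcp_rot: [[-0.922, -0.083, 0.378], [-0.059, 0.995, 0.075], [-0.382, 0.047, -0.923]]
force: [0.4, 0.8, -0.3]
opening: 0.393
grasp_force: 0.0
```

```bash
python3 - <<'E'
from h import *
D={c:imaging.capture(c) for c in ('wrist','scene','top')}
s=bot.read_state(); print(s['time_s'],s['position'],np.round(s['joint_positions'],1),s['opening'])
print(go([.55,-.236,.24],Rt(13.5,30),s))
d=D['wrist'];cv2.imwrite('pics/w1.png',d['frame'][:,:,::-1]); np.savez('w1.npz',**d)
p=[.678,-.2076,.235]
for l in [(-.07,0,.144),(-.077,0,.144),(-.07,.008,.144),(-.07,0,.11),(.02,0,.203),(-.055,.055,.008),(-.055,-.055,.008)]: print(l,np.round(proj(d,w(p,l)),1))
print(-d['R'].T@d['t'])
E
```

```text
2.95 [ 0.49287089 -0.1487043   0.22965725] [ -39.3   17.6  112.2   28.3   39.  -154.2] 0.3892312468329357
[-0.0512, -0.0913, 0.0052, -1.2951, -7.3357, -8.837]
(-0.07, 0, 0.144) [179.2 297.1]
(-0.077, 0, 0.144) [176.2 291.7]
(-0.07, 0.008, 0.144) [188.9 295.8]
(-0.07, 0, 0.11) [185.9 265.1]
(0.02, 0, 0.203) [203.4 420.3]
(-0.055, 0.055, 0.008) [254.  197.2]
(-0.055, -0.055, 0.008) [156.8 211.9]
[ 0.36046849 -0.1673337   0.33244457]
```

View pics/w1.png

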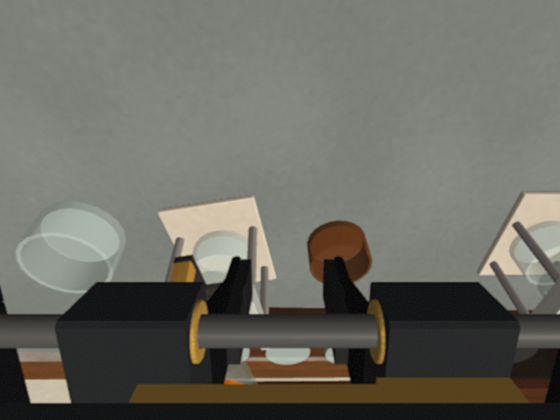

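The wrist picture shows the tab at about (183,270), close to where my model projects it (179–186, 265–297). The last joint is at -154°, close to its limit, so I'll turn the tool a half turn about its z, which gives the same grasp.

play_rows([
  [[0,0,0,0,0,7],[0,0,0,0,0,14],[0,0,0,0,0,21],[0,0,0,0,0,28],[0,0,0,0,0,35],[0,0,0,0,0,42],[0,0,0,0,0,49],[0,0,0,0,0,56]],
])

```text
time_s: 3.62
position: [0.4932, -0.1483, 0.2299]
tcp_rot: [[-0.584, 0.719, 0.377], [0.793, 0.604, 0.077], [-0.172, 0.344, -0.923]]
force: [-0.7, 0.1, -0.9]
opening: 0.395
grasp_force: 0.0
```

play_rows([
  [[0,0,0,0,0,7],[0,0,0,0,0,14],[0,0,0,0,0,21],[0,0,0,0,0,28],[0,0,0,0,0,35],[0,0,0,0,0,42],[0,0,0,0,0,49],[0,0,0,0,0,56]],
])

```text
time_s: 4.28
position: [0.4932, -0.1483, 0.23]
tcp_rot: [[0.269, 0.886, 0.377], [0.944, -0.319, 0.077], [0.189, 0.335, -0.923]]
force: [-0.1, 0.1, 0.4]
opening: 0.391
grasp_force: 0.0
```

```bash
cat >> h.py <<'E'
RF=lambda yaw,lean: Rt(yaw,lean)@np.diag([-1,-1,1.])
E
python3 - <<'E'
from h import *
s=bot.read_state(); print(s['time_s'],s['position'],np.round(s['joint_positions'],1),np.round(s['qvel'],1))
print(go([.545,-.236,.24],RF(13.5,30),s))
E
```

```text
4.2833 [ 0.49319728 -0.14828293  0.22995502] [-39.2  17.6 112.2  28.3  38.9 -41.9] [-0.1  0.   0.1  0.2  0.  83.2]
[-0.067, 0.0773, 0.0035, -3.1135, 7.0988, 58.8006]
```

play_rows([
  [[-0.008,0.01,0,-0.4,0.8,7],[-0.017,0.02,0.001,-0.8,1.7,14],[-0.025,0.03,0.001,-1.2,2.6,21],[-0.034,0.039,0.002,-1.6,3.5,28],[-0.042,0.049,0.002,-2,4.4,35],[-0.05,0.06,0.003,-2.4,5.3,42],[-0.058,0.069,0.003,-2.8,6.2,49],[-0.067,0.077,0.0035,-3.1,7.1,55]],
])

```text
time_s: 4.95
position: [0.5458, -0.2361, 0.2403]
tcp_rot: [[0.824, 0.291, 0.486], [0.266, -0.956, 0.122], [0.5, 0.029, -0.865]]
force: [-0.4, -0.8, -0.4]
opening: 0.39
grasp_force: 0.0
```

```bash
python3 - <<'E'
from h import *
d=imaging.capture('wrist');d=imaging.capture('wrist')
s=bot.read_state(); print(s['time_s'],s['position'],np.round(s['joint_positions'],1),s['opening']*87)
print(go([.545,-.236,.24],RF(13.5,30),s))
cv2.imwrite('pics/w2.png',d['frame'][:,:,::-1]); np.savez('w2.npz',**d)
p=[.678,-.2076,.235]
for l in [(-.07,0,.144),(-.077,0,.144),(-.07,.008,.144),(-.07,0,.11),(.02,0,.203),(-.055,.055,.008),(-.055,-.055,.008)]: print(l,np.round(proj(d,w(p,l)),1))
print(-d['R'].T@d['t'])
E
```

```text
5.05 [ 0.54595318 -0.23777163  0.24022285] [-47.   23.  103.7  38.6  44.5  -0.6] 34.02138010188628
[-0.0004, -0.002, -0.0001, -0.161, -0.0461, 4.0715]
(-0.07, 0, 0.144) [288.5 203.8]
(-0.077, 0, 0.144) [288.  213.1]
(-0.07, 0.008, 0.144) [277.6 203.1]
(-0.07, 0, 0.11) [287.1 213.7]
(0.02, 0, 0.203) [299.5  42.6]
(-0.055, 0.055, 0.008) [234.8 217.1]
(-0.055, -0.055, 0.008) [335.1 223.2]
[ 0.54476631 -0.23396621  0.40914803]
```

View pics/w2.png

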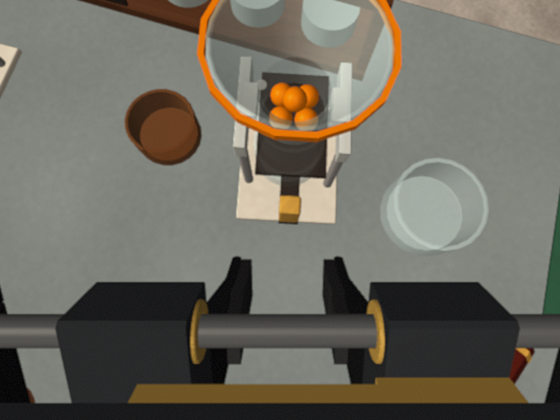

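The wrist picture shows the tab's gold top at about (289,205), five beads at (295,100), the rim centre at about (300,45), and the foot's front corners at (237,218) and (335,221). Next I refine the fit with these.

```bash
python3 - <<'E'
from h import *
d=dict(np.load('w2.npz'));f=d['frame']; hsv=cv2.cvtColor(f,cv2.COLOR_RGB2HSV)
gold=(hsv[...,0]>15)&(hsv[...,0]<30)&(hsv[...,1]>140)&(hsv[...,2]>60); gold[:185]=0;gold[235:]=0
ys,xs=np.nonzero(gold); print('gold',len(xs),xs.min(),xs.max(),ys.min(),ys.max(),xs.mean(),ys.mean())
br=gold&(hsv[...,2]>190); ys,xs=np.nonzero(br); print('top',len(xs),xs.min(),xs.max(),ys.min(),ys.max(),xs.mean(),ys.mean()); top=(xs.mean(),ys.mean())
for r in range(194,226,3): print(r,np.nonzero(gold[r])[0][[0,-1]] if gold[r].any() else '',hsv[r,289].tolist())
or_=(hsv[...,0]<14)&(hsv[...,1]>200)&(hsv[...,2]>150); or_[160:]=0
n,lab,st,ce=cv2.connectedComponentsWithStats(or_.astype(np.uint8)); k=1+np.argmax(st[1:,2]); 
e=cv2.fitEllipse(np.argwhere(lab==k)[:,::-1].astype(np.float32)); print('rim',e)
# foot front edge
for c in (245,260,310,328): 
    col=f[205:235,c].astype(int).sum(1); print(c,205+np.argmin(np.diff(col)),end=' ')
for r in (190,200,210):
    row=f[r,225:345].astype(int).sum(1); g=np.diff(row); print(r,225+np.argmax(g[:40]),305+np.argmin(g[80:]))
E
```

```text
gold 519 280 299 195 222 289.1464354527938 207.9922928709056
top 277 280 298 197 212 288.5379061371841 204.49819494584838
194  [13, 114, 56]
197 [280 298] [19, 179, 201]
200 [280 299] [19, 178, 203]
203 [280 299] [19, 177, 203]
206 [280 299] [19, 178, 203]
209 [280 299] [19, 175, 205]
212 [280 299] [19, 180, 198]
215 [280 297] [19, 180, 116]
218 [280 297] [19, 180, 115]
221 [280 296] [18, 172, 104]
224  [40, 14, 109]
rim ((227.2982635498047, 110.29966735839844), (0.0038107705768197775, 6.157000541687012), 0.0)
245 218 260 219 310 221 328 222 190 237 335
200 236 335
210 235 335
```

```bash
python3 - <<'E'
from h import *
S=imaging.capture('scene');d=dict(np.load('w2.npz')); t=(289.3,204.5)
print(tri([(S,(249.6,254)),(d,t)]))
K=d['camera_matrix'];r=d['R'].T@np.linalg.inv(K)@[*t,1];c=-d['R'].T@d['t'];P=c+r*(.144-c[2])/r[2];print('tab top at z .144',P)
s=bot.read_state();R=RF(14,30);tab=np.r_[P[:2],.130];z=R[:,2]
print(s['time_s'],go(tab-.06*z,R,s)); print('then', .062, 'grasp TCP',tab+.002*z)
E
```

```text
[ 0.61008532 -0.2236741   0.14535891]
tab top at z .144 [ 0.60955024 -0.22459522  0.144     ]
5.1 [0.0013, 0.004, 0.0679, -0.0273, 0.0148, 3.771]
then 0.062 grasp TCP [ 0.61052053 -0.2243533   0.12826795]
```

The tab top triangulates to z 0.1454 against the nominal 0.144, so the position is sound. Next is the approach.

play_rows([
  [[0.001,0.002,0.015,0,0,2],[0.001,0.004,0.03,0,0,3.8],[0.001,0.004,0.05,0,0,3.8],[0.001,0.004,0.068,0,0,3.8],[0.001,0.004,0.068,0,0,3.8],[0.001,0.004,0.068,0,0,3.8]],
])

```text
time_s: 5.6
position: [0.5798, -0.2308, 0.181]
tcp_rot: [[0.841, 0.242, 0.483], [0.208, -0.97, 0.123], [0.499, -0.003, -0.867]]
force: [-1.2, 0.6, 0.1]
opening: 0.39
grasp_force: 0.0
```

```bash
python3 - <<'E'
from h import *
d=imaging.capture('wrist');s=bot.read_state();R=RF(14,30)
print(s['time_s'],s['position'],go([.6105,-.2244,.1283],R,s),np.round(s['joint_positions'],1),s['force'])
f=d['frame'];cv2.imwrite('pics/w3.png',f[:,:,::-1])
P=[.6096,-.2246,.144]; print(proj(d,P))
E
```

```text
5.65 [ 0.57999035 -0.2316524   0.18193019] [0.0004, 0.0004, 0.0621, -0.0561, 0.0229, -0.0889] [-43.7  30.1 103.   43.2  38.1  -0.3] [-0.07716743 -0.03313311  1.04156662]
[290.12515941 238.08723302]
```

View pics/w3.png

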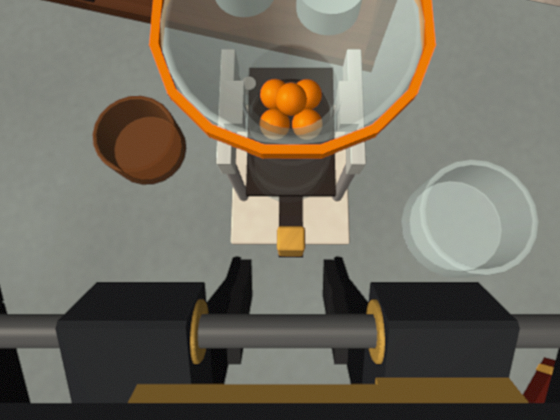

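The picture shows the tab's top at (290,239), where it was predicted (290,238). It is centred between the fingertips (240 and 335), and the foot edge is level, so the yaw is right. I'll advance and close.

play_rows([
  [[0,0,0.016,0,0,0],[0,0,0.032,0,0,0],[0,0,0.046,0,0,0],[0,0,0.056,0,0,0],[0,0,0.062,0,0,0],[0,0,0.062,0,0,0],[0,0,0.062,0,0,0],[0,0,0.062,0,0,0]],
])

```text
time_s: 6.32
position: [0.6104, -0.2259, 0.1288]
tcp_rot: [[0.841, 0.238, 0.486], [0.206, -0.971, 0.12], [0.501, -0.0, -0.866]]
force: [0.5, -0.7, 1.1]
opening: 0.386
grasp_force: 0.0
```

play_rows([
  [[0,0,0,0,0,0],[0,0,0,0,0,0],[0,0,0,0,0,0],[0,0,0,0,0,0],[0,0,0,0,0,0],[0,0,0,0,0,0]],
], fingers=0.0)

```text
time_s: 6.82
position: [0.6103, -0.2253, 0.1284]
tcp_rot: [[0.841, 0.239, 0.486], [0.206, -0.971, 0.121], [0.5, -0.002, -0.866]]
force: [-0.8, 1.5, 3.7]
opening: 0.183
grasp_force: 30.0
```

```bash
python3 - <<'E'
from h import *
s=bot.read_state();R=np.array(s['tcp_rot']);p=np.array(s['position'])
print(s['time_s'],p,s['force'],s['opening']*87,s['grasp_force'],np.round(s['joint_positions'],1))
o=np.array([-np.cos(np.radians(14)),-np.sin(np.radians(14)),0]);print('open dir in tool per 1mm',R.T@o)
E
```

```text
6.8167 [ 0.61025851 -0.22529322  0.12835838] [-0.7835925   1.53246897  3.74631726] 15.953623023762477 30.000550732947886 [-40.9  36.6 101.7  48.6  33.1  -4.2]
open dir in tool per 1mm [-0.86580573  0.00329424 -0.50036944]
```

The grip is on the 16 mm tab at 30 N. I'll pull 66 mm along the dispenser's -x.

play_rows([
  [[-0.0026,0,-0.0015,0,0,0],[-0.0061,0,-0.0035,0,0,0],[-0.0104,0,-0.006,0,0,0],[-0.0147,0,-0.0085,0,0,0],[-0.019,0,-0.011,0,0,0],[-0.0234,0,-0.0135,0,0,0],[-0.0277,0,-0.016,0,0,0],[-0.032,0,-0.0185,0,0,0]],
])

```text
time_s: 7.48
position: [0.574, -0.2342, 0.1283]
tcp_rot: [[0.841, 0.239, 0.486], [0.206, -0.971, 0.121], [0.5, -0.002, -0.866]]
force: [1.6, 2.7, 2.3]
opening: 0.179
grasp_force: 30.0
```

play_rows([
  [[-0.0043,0,-0.0025,0,0,0],[-0.0087,0,-0.005,0,0,0],[-0.013,0,-0.0075,0,0,0],[-0.0173,0,-0.01,0,0,0],[-0.0217,0,-0.0125,0,0,0],[-0.0251,0,-0.0145,0,0,0],[-0.0251,0,-0.0145,0,0,0],[-0.0251,0,-0.0145,0,0,0]],
])

```text
time_s: 8.15
position: [0.5453, -0.2413, 0.1282]
tcp_rot: [[0.841, 0.238, 0.485], [0.206, -0.971, 0.121], [0.5, -0.002, -0.866]]
force: [-3.1, 3.5, 9.6]
opening: 0.183
grasp_force: 30.0
```

```bash
python3 - <<'E'
from h import *
d=imaging.capture('scene');d2=imaging.capture('wrist');s=bot.read_state();p=np.array(s['position'])
print(s['time_s'],p,np.linalg.norm(p[:2]-[.61026,-.2253]),s['force'],s['opening']*87,s['grasp_force'])
a=cv2.resize(d['frame'][215:345,215:345],(400,400),interpolation=2);b=cv2.resize(d2['frame'][:400,:],(400,286))
o=np.zeros((400,800,3),np.uint8);o[:,:400]=a;o[:286,400:]=b;cv2.imwrite('pics/open.png',o[:,:,::-1])
E
```

```text
8.25 [ 0.54531962 -0.24125683  0.12821003] 0.06687206669271306 [-2.22387755  3.08006842  8.20277535] 15.958448322650586 30.00145995989442
```

View pics/open.png

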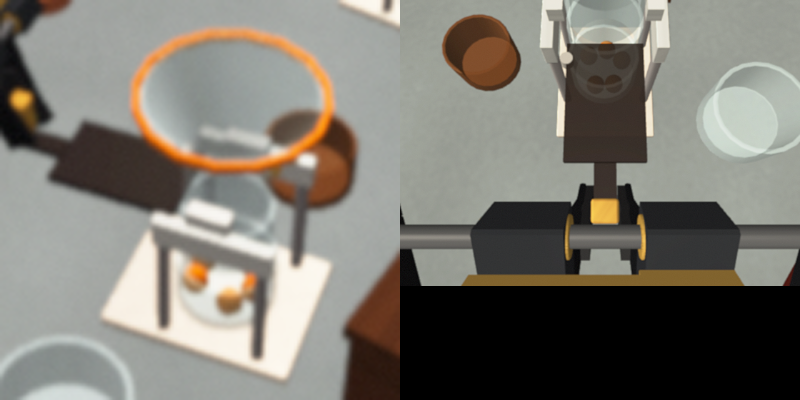

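The funnel is empty and the beads lie in the cell at about (220,285) in the crop. The gate stands 66.9 mm open. Now I'll push it home, slowly over the bump.

play_rows([
  [[0.0035,0,0.002,0,0,0],[0.0078,0,0.0045,0,0,0],[0.013,0,0.0075,0,0,0],[0.0182,0,0.0105,0,0,0],[0.0234,0,0.0135,0,0,0],[0.0286,0,0.0165,0,0,0],[0.0338,0,0.0195,0,0,0],[0.0381,0,0.022,0,0,0]],
])

```text
time_s: 8.92
position: [0.5883, -0.2307, 0.1283]
tcp_rot: [[0.841, 0.239, 0.485], [0.206, -0.971, 0.12], [0.5, -0.001, -0.866]]
force: [-3.8, 2.9, 8.5]
opening: 0.184
grasp_force: 30.0
```

play_rows([
  [[0.0026,0,0.0015,0,0,0],[0.0043,0,0.0025,0,0,0],[0.006,0,0.0035,0,0,0],[0.0078,0,0.0045,0,0,0],[0.0095,0,0.0055,0,0,0],[0.0113,0,0.0065,0,0,0],[0.013,0,0.0075,0,0,0],[0.0147,0,0.0085,0,0,0]],
])

```text
time_s: 9.58
position: [0.6027, -0.2273, 0.1282]
tcp_rot: [[0.843, 0.239, 0.483], [0.207, -0.971, 0.119], [0.497, -0.001, -0.868]]
force: [-13.8, 0.5, 14.5]
opening: 0.181
grasp_force: 30.0
```

```bash
python3 - <<'E'
from h import *
s=bot.read_state();p=np.array(s['position'])
print(s['time_s'],p,np.linalg.norm(p[:2]-[.61026,-.2253]),s['force'],s['opening']*87,s['grasp_force'])
E
```

```text
9.5833 [ 0.60265116 -0.22730285  0.12819967] 0.007868029076874755 [-13.84207817   0.46174922  14.48518569] 15.759454258678414 30.00281426589936
```

play_rows([
  [[0.0017,0,0.001,0,0,0],[0.0035,0,0.002,0,0,0],[0.0052,0,0.003,0,0,0],[0.0061,0,0.0035,0,0,0],[0.0061,0,0.0035,0,0,0],[0.0061,0,0.0035,0,0,0]],
])

```text
time_s: 10.08
position: [0.6104, -0.2254, 0.1283]
tcp_rot: [[0.842, 0.238, 0.484], [0.206, -0.971, 0.12], [0.499, -0.001, -0.867]]
force: [-8.4, 1.9, 11.7]
opening: 0.182
grasp_force: 30.0
```

```bash
python3 - <<'E'
from h import *
s=bot.read_state();p=np.array(s['position'])
print(s['time_s'],p,np.array([np.cos(np.radians(14)),np.sin(np.radians(14))])@(p[:2]-[.61026,-.2253]),s['force'],s['opening']*87,s['grasp_force'])
E
```

```text
10.0833 [ 0.61041836 -0.22536689  0.12834076] 0.00013747334952554077 [-8.43391668  1.86585622 11.65099714] 15.869065037918416 30.002380753867328
```

play_rows([
  [[0.0009,0,0.0005,0,0,0],[0.0017,0,0.001,0,0,0],[0.0017,0,0.001,0,0,0],[0.0017,0,0.001,0,0,0]],
])

```text
time_s: 10.42
position: [0.6106, -0.2253, 0.1283]
tcp_rot: [[0.843, 0.239, 0.482], [0.207, -0.971, 0.119], [0.497, -0.001, -0.868]]
force: [-17.5, 0.1, 17.1]
opening: 0.183
grasp_force: 30.0
```

play_rows([
  [[0,0,0,0,0,0],[0,0,0,0,0,0],[0,0,0,0,0,0],[0,0,0,0,0,0],[0,0,0,0,0,0],[0,0,0,0,0,0]],
], fingers=0.034)

```text
time_s: 10.92
position: [0.6144, -0.2248, 0.1276]
tcp_rot: [[0.841, 0.238, 0.485], [0.206, -0.971, 0.12], [0.5, -0.001, -0.866]]
force: [-0.2, 0.3, 0.5]
opening: 0.388
grasp_force: 0.0
```

The gate met its hard stop: force rose to 17 N with no further travel. The fingers are open, so I'll back out along the tool axis to the earlier viewing distance.

play_rows([
  [[0,0,-0.01,0,0,0],[0,0,-0.025,0,0,0],[0,0,-0.042,0,0,0],[0,0,-0.06,0,0,0],[0,0,-0.085,0,0,0],[0,0,-0.11,0,0,0],[0,0,-0.13,0,0,0],[0,0,-0.13,0,0,0]],
])

```text
time_s: 11.58
position: [0.5512, -0.2419, 0.2447]
tcp_rot: [[0.839, 0.237, 0.49], [0.207, -0.972, 0.115], [0.503, 0.005, -0.864]]
force: [1.1, -0.4, 1.1]
opening: 0.391
grasp_force: 0.0
```

```bash
python3 - <<'E'
from h import *
d=imaging.capture('wrist');e=imaging.capture('scene');s=bot.read_state();print(s['time_s'],s['position'],s['force'])
f=d['frame'];hsv=cv2.cvtColor(f,cv2.COLOR_RGB2HSV)
g=(hsv[...,0]>15)&(hsv[...,0]<30)&(hsv[...,1]>140)&(hsv[...,2]>190);g[:170]=0;g[240:]=0;g[:,:250]=0;g[:,330:]=0
ys,xs=np.nonzero(g);t=(xs.mean(),ys.mean());print(t,len(xs),xs.min(),xs.max(),ys.min(),ys.max())
r=d['R'].T@np.linalg.inv(d['camera_matrix'])@[*t,1];c=-d['R'].T@d['t'];print('tab',c+r*(.144-c[2])/r[2],'was .6096 -.2246')
a=cv2.resize(e['frame'][215:345,215:345],(400,400),interpolation=2);b=cv2.resize(f,(400,300))
o=np.zeros((400,800,3),np.uint8);o[:,:400]=a;o[:300,400:]=b;cv2.imwrite('pics/end.png',o[:,:,::-1])
E
```

```text
11.6833 [ 0.55113854 -0.24069859  0.24154136] [0.54535342 0.58010636 0.69485275]
(np.float64(282.35), np.float64(210.77142857142857)) 280 274 291 203 219
tab [ 0.60944242 -0.2241925   0.144     ] was .6096 -.2246
```

View pics/end.png

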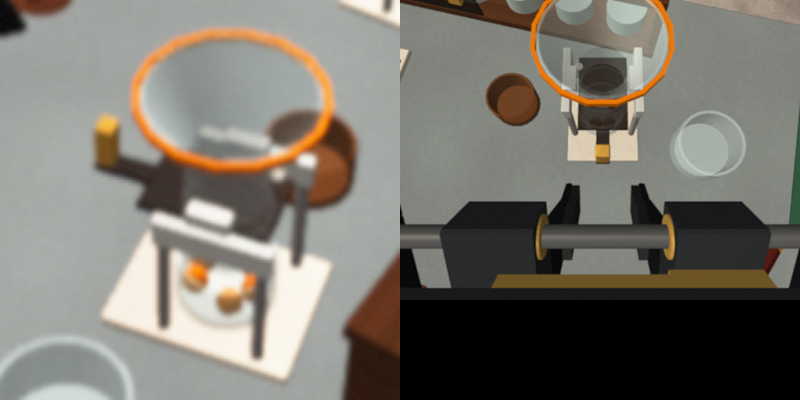

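The tab is back within 0.5 mm of its shut position, at (602,152) in the picture. The funnel is empty, the beads are in the cell at (220,285), and the gripper is clear.

```bash
python3 -c "
from rig import bot
print(bot.hand_in())"
```

```text
the job is handed in; nothing more can be done
None
```

I opened the amber gate, the beads dropped into the cell under the spout, then I pushed the gate home to within 0.5 mm of its starting position, let go, and handed the job in at about 12 s. The funnel is empty in the last picture, but I did not count all five beads in the cell.

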